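Load the warm-air dryer with washed slugs

ROBOT

A 6-joint arm with a two-finger parallel gripper is mounted at the origin on the work surface. World frame = base frame: x ahead of the robot, y to its left, z up, the work surface at z = 0. Lengths are in m, angles in rad, forces in N, time in s.
With the tool pointing down it reaches from about 0.35 to 0.975 m from the base axis. Payload 4.9 kg.
Tool frame: the origin (TCP) lies at the very end of the fingers, on their centre line; the grasp point (between the pads) lies 19 mm behind it (ctrl.grip_point_offset is the distance from the TCP to the grasp point, in m); z points along the fingers, y is the line along which they close (so a half turn about z gives the same grasp; the last joint's range is limited). The gripper opens to 85 mm and grips with 20 to 120 N. Pads are 22 mm wide; open, the fingers measure 114 mm over their backs; the gripper's body (76 mm by 85 mm) begins 54 mm behind the grasp point. The pads swing forward as they close: fully open they stand 13 mm farther back than shut.
Start: joints at [-0.119, 0.053, 1.613, -0, 1.476, -0.119], TCP at [0.625, 0, 0.231] pointing down, gripper open.
Joint ranges: [-3.01, 3.01], [-1.01, 2.22], [0.06, 2.58], [-1.02, 4.17], [0.09, 2.62], [-3.14, 3.14]. Speed limits (rad/s): [2.57, 2.57, 3.14, 3.14, 3.14, 3.14].

INTERFACE

Orientations are given as a rotation vector (axis times angle).
In Python, from station import ctrl gives the robot as it stands.
- The arm moves only by the tool send_rows, never from a script. Its argument "rows" is a list of rows, each a list of 3 entries, a list of its own where there are three numbers: the finger opening in cm, from 0 to 8.54, then the shift along the tool's x, y, z in cm, then the turn about the tool's z in degrees. A call has 1 to 10 rows; each row shifts and turns the commanded pose from where the row before left it, along the tool's axes as they then stand; what a row does not reach is not made up. A row lasts 1/8 s, in which the tool goes at most 62.5 mm and 10.7 degrees, less where a joint would pass 70% of its speed; a pose out of reach is approached as far as the arm can. A call with a gripper value outside its range is refused whole. The fingers move at their own pace and stop on an object; "newtons" is the grip in N (left out, the last holds). Time passes only in rows, so rows that do not move let the fingers close. It gives the time, the measured TCP pose, the force, the opening and the grip force at its end, in the units of the state.
- ctrl.get_obs(): the state, without advancing time (a new reading comes with each control period).
- ctrl.get_image(name): name is "scene" or "side" or "wrist"; returns a dict with "frame" (480x640x3 uint8, red, green, blue), "range_z" (480x640 float32, m along the optical axis (not along the pixel's ray), 0 where there is no reading), "fx", "fy", "cx", "cy" (pixels), "k1" (the pictures are not rectified: a ray, as slopes to the right and down, at radius r is drawn at 1 + k1 r^2 times it, then the intrinsics apply), "cam_to_world" (4x4, takes a point from camera to world coordinates). Camera axes: x right, y down, z forward; pixel columns grow to the right and rows downward; lengths in m; the calibration is good to about 2 mm. A picture is of the moment at which its call begins.
- ctrl.finish_job(): hands the job in; it is judged then, once.
The state is a dict: "t": time; "q": joint angles; "dq": joint speeds; "effort": joint torques, N m; "tool_pos": TCP position; "tool_rot": TCP orientation; "contact_force": force on the tool from outside, world axes, zero at the start; "wrist_torque": the same for the moment, N m; "opening": finger opening in m; "grip_force": force on a finger pad.
Only numpy, scipy, OpenCV 4.12 (cv2) and the standard library are available. Lean on these libraries where they do the work, as an engineer would, in place of code of your own. Each camera call takes 0.05 s, during which the arm holds its last target. There are 200 camera calls.

TASK

Dry the washed slugs: put every hex-bar slug from the rubber mat into the empty wire basket while it stands on the bench, then hang the loaded basket by its hook over the dryer's front rim, lowering it into the gap between the two baskets already hanging there without dislodging them. When it hangs, push the air slide fully open, to its stop at the end away from the robot, and leave everything else on the bench where it is.

Things in the scene. Friction and masses are not known exactly. Their poses are not given: they have to be found in the camera images.
- basket_grip (a point): Centre of the upright black grip of the empty wire basket on the bench. Grip 10 mm thick (x), 30 wide (y), from 89 to 140 mm above the basket's underside. This point is 116 mm above the underside. Axes: x from the hook end along the basket, y across it, z up. Empty 0.24 kg; centre of mass about 45 mm ahead (+x) of the grip
- basket_in (a point): Centre of that basket's inner floor, 3 mm above its underside, 60 mm ahead (+x) of the grip, same axes. Basket body 112 (x) x 66 (y) mm, 70 mm deep, walls 3 mm, open top; rim 67 mm above this point. A flat strap up the outside of its -x end carries hook and grip
- basket_hook (a point): Inside top of the basket's steel hook, mid-slot: 85 mm above the underside, 31 mm below and 9 mm behind (-x) the grip centre; same axes. Slot 18 mm wide along x, open downwards; hook 44 mm wide (y), 4 mm thick; the lip on its -x side reaches 26 mm down, its foot flared outward to 17 mm behind this point
- hung_left_grip (a point): Centre of the black grip of the left (+y) one of two baskets already hanging in the dryer, holding tube rings. Same shape and axes as the empty basket, 0.4 kg, loose, held only by its hook over the front rim. The two hang anywhere along the rim with about 80 mm clear between their bodies (146 mm between grips)
- hung_right_grip (a point): Centre of the black grip of the right (-y) one of two baskets already hanging in the dryer, holding tube rings. Same shape and axes as the empty basket, 0.4 kg, loose, held only by its hook over the front rim. The two hang anywhere along the rim with about 80 mm clear between their bodies (146 mm between grips)
- dryer: Warm-air parts dryer, fixed grey open-topped unit 240 (x) x 440 (y) x 140 mm high; origin at the centre of its underside, x away from the robot, y left. Open well at x -110 to +45, y -120 to +210 mm, grille floor at 30 mm. The flat deck at the right end (y -220 to -120) and the blower housing at the back are level with the rim
- rim (a point): Middle of the top edge of the dryer's front wall along the well, 140 mm above the bench; dryer axes. The wall is 10 mm thick (x -5 to +5 mm here) and runs along y; baskets hang on it, body in the well (+x), hook lip outside (-x). To lower one on, its grip should be 5 to 13 mm beyond (+x) this edge line; seated it is 31 mm above it; let go, it tips about 0.1 rad, grip 16 mm beyond
- air_slide (a joint): Air slide of the dryer, in m: 0 at the end nearest the robot (shut), 0.080 at the stop farthest from the robot (fully open). It slides along the dryer's +x, needs about 2 N and stays where it is left.
- slide_grip (a point): Centre of the air slide's black knob on the right deck, 30 mm above the deck; the knob is 20 (x) x 22 (y) x 32 mm tall, its top 14 mm above this point.
- slug1_mid (a point): Centre of an aluminium hex-bar slug, 24 mm across flats (27.7 mm over corners), 34 mm long, 45 g, standing on end on the 3 mm black rubber mat; z along its length, flats face its x axis and every 60 degrees on. May be absent.
- slug2_mid (a point): Centre of an aluminium hex-bar slug, 24 mm across flats (27.7 mm over corners), 34 mm long, 45 g, standing on end on the 3 mm black rubber mat; z along its length, flats face its x axis and every 60 degrees on. May be absent.
- slug3_mid (a point): Centre of an aluminium hex-bar slug, 24 mm across flats (27.7 mm over corners), 34 mm long, 45 g, standing on end on the 3 mm black rubber mat; z along its length, flats face its x axis and every 60 degrees on. May be absent.
- slug4_mid (a point): Centre of an aluminium hex-bar slug, 24 mm across flats (27.7 mm over corners), 34 mm long, 45 g, standing on end on the 3 mm black rubber mat; z along its length, flats face its x axis and every 60 degrees on. May be absent.
- slug5_mid (a point): Centre of an aluminium hex-bar slug, 24 mm across flats (27.7 mm over corners), 34 mm long, 45 g, standing on end on the 3 mm black rubber mat; z along its length, flats face its x axis and every 60 degrees on. May be absent.
- slug6_mid (a point): Centre of an aluminium hex-bar slug, 24 mm across flats (27.7 mm over corners), 34 mm long, 45 g, standing on end on the 3 mm black rubber mat; z along its length, flats face its x axis and every 60 degrees on. May be absent.
- hex_key: bent steel hex key, 8 mm rod, 108 x 42 mm, lying on the bench; bystander
- flange: steel clamping flange ring, 60 mm across, 12 mm thick; bystander
- spanner: steel spanner lying on the bench; bystander
- oil_can: red can, 54 mm across, 150 mm tall; bystander, origin under its base
- carton: cardboard carton 70 x 100 x 75 mm; bystander, origin under its base
- brush: brush lying on the bench; bystander
- jar: amber glass jar, 66 mm across, 80 mm tall; bystander, origin under its base
Mind the look-alikes: they are no part of the job. Leave any purple look-alike of the part that bears basket_grip alone. What is shaped like the part that bears hung_right_grip but brown is not meant.

How it is judged:
By the outcome, as a careful person would: the job done as asked, in the order asked, and still so for the second after the job is handed in, with the robot touching nothing.
Of slug1, slug2, slug3, slug4, slug5, slug6 only 4 to 6 are there at a start; the rules pass over those that are not, and their reading is None.
At some moment in a run one of slug1, slug2, slug3, slug4, slug5, slug6 may be knocked a few centimetres aside while the robot is not near it.
It also fails if it takes over 210 s, if anything falls off the work surface, if the arm or the gripper's body presses on something with over 40 N, if the wrist force passes 120 N, or if a joint passes its speed limit or range.

## Working session

There is one attempt and no reset: what is moved stays moved. The work goes in short steps, Python scripts to look and compute and a tool call to move; the robot and the scene stay as the last step left them, time stands still between calls to the robot, and variables do not carry over. Pictures are saved under pics/ and viewed, at most 14 in all, crops included, and the job is handed in when it is done.

Besides the shell and the picture viewer there is one more tool, called after "Emit:" by a JSON object that holds its "op" and its "data". send_rows: Moves the arm, as the interface text tells. Its arguments: {"type":"object","properties":{"rows":{"type":"array","items":{"type":"array"}},"newtons":{"type":"number"}},"required":["rows"]}

```bash
mkdir -p pics; ls
cat > h.py <<'E'
import numpy as np, cv2
from station import ctrl
def shot(name,tag):
    d=ctrl.get_image(name); np.savez(f'pics/{tag}.npz',**{k:np.array(v) for k,v in d.items()})
    cv2.imwrite(f'pics/{tag}.png',d['frame'][:,:,::-1]); return d
def load(tag): return dict(np.load(f'pics/{tag}.npz'))
def ray(d,u,v):
    K=np.array([[d['fx'],0,d['cx']],[0,d['fy'],d['cy']],[0,0,1]],float)
    p=cv2.undistortPoints(np.array([[[u,v]]],float),K,np.array([float(d['k1']),0,0,0,0]))[0,0]
    return np.array([p[0],p[1],1.])
def at_z(d,u,v,z):
    T=d['cam_to_world'];r=T[:3,:3]@ray(d,u,v);o=T[:3,3];return o+r*(z-o[2])/r[2]
def at_d(d,u,v,w=1):
    z=d['range_z'][int(v)-w:int(v)+w+1,int(u)-w:int(u)+w+1];z=z[z>0];z=np.median(z)
    T=d['cam_to_world'];return T[:3,:3]@(ray(d,u,v)*z)+T[:3,3]
def tri(d1,p1,d2,p2):
    A=[];b=[]
    for d,p in((d1,p1),(d2,p2)):
        T=d['cam_to_world'];r=T[:3,:3]@ray(d,*p);r/=np.linalg.norm(r);P=np.eye(3)-np.outer(r,r);A.append(P);b.append(P@T[:3,3])
    return np.linalg.lstsq(np.vstack(A),np.hstack(b),rcond=None)[0]
E
python3 - <<'E'
from h import *
for n in('scene','side','wrist'):
    d=shot(n,n+'0'); print(n,d['fx'],d['k1'],d['cam_to_world'].round(3).tolist())
print(ctrl.get_obs())
E
```

```text
pics
scene 614.7572306765501 -0.1659443783987286 [[-0.605, 0.58, -0.546, 1.398], [0.797, 0.435, -0.42, 0.569], [-0.006, -0.689, -0.724, 1.266], [0.0, 0.0, 0.0, 1.0]]
side 469.6410884860828 0.022563998330575808 [[0.997, -0.052, 0.056, 0.467], [-0.076, -0.674, 0.735, -0.916], [-0.001, -0.737, -0.676, 0.9], [0.0, 0.0, 0.0, 1.0]]
wrist 357.2078171505168 -0.03856986350445896 [[1.0, 0.001, -0.002, 0.624], [0.0, -0.955, -0.297, 0.077], [-0.002, 0.297, -0.955, 0.374], [0.0, 0.0, 0.0, 1.0]]
{'t': 0.15, 'q': array([-1.18977328e-01,  5.32327116e-02,  1.61398160e+00,  2.49990676e-05,
        1.47596882e+00, -1.19009260e-01]), 'dq': array([ 0.00108026, -0.00104934, -0.00557579, -0.00013086,  0.00024599,
        0.00060626]), 'effort': array([ 5.10442842e-04, -3.94241810e+01, -3.70721948e+01, -1.15854355e-04,
        4.61802789e-03,  5.00508997e-05]), 'tool_pos': array([6.24521886e-01, 7.87460880e-05, 2.30326577e-01]), 'tool_rot': array([-2.22051351e+00, -2.22057911e+00,  1.51303902e-03]), 'contact_force': array([ 0.49159035, -0.01519046, -0.32149935]), 'wrist_torque': array([0.02940981, 0.00870255, 0.030209  ]), 'grip_force': 0.0, 'opening': 0.08523285704425926}
```

View pics/scene0.png

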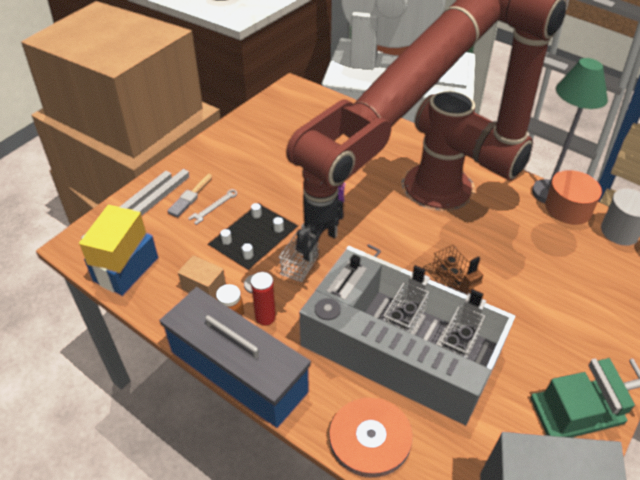

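View pics/side0.png

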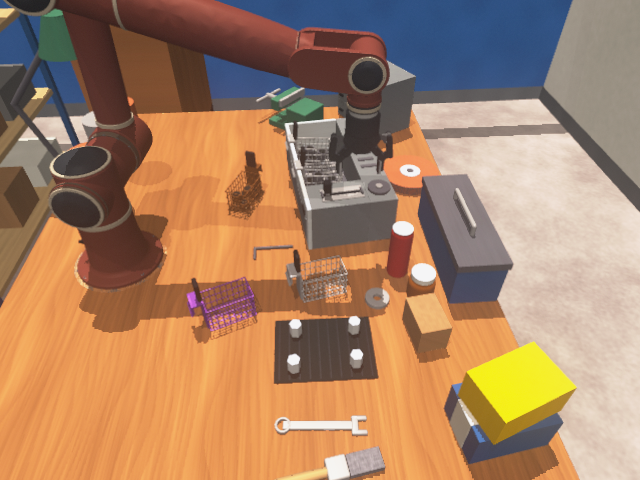

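The side view shows four slugs on the mat (295,328), (354,325), (293,363) and (356,358). It also shows the empty basket with its grip at (297,262), the purple decoy at (195,292), the brown decoy at (245,185), the dryer with the slide knob at (328,187), and two hung baskets. I'll take positions from depth next, plus enlarged crops.

Run:
```python
from h import *
s=load('side0'); c=load('scene0')
for n,(u,v) in dict(s1=(295,324),s2=(354,320),s3=(293,359),s4=(356,354),grip=(297,258),gripmid=(297,262),knob=(328,184)).items(): print('side',n,at_d(s,u,v).round(4))
for n,(u,v) in dict(a=(256,207),b=(278,221),c=(226,233),e=(247,247),knob=(355,258),gr=(419,270),gl=(476,296)).items(): print('scene',n,at_d(c,u,v).round(4))
cr=lambda t,x,y,w,h,k:cv2.resize(cv2.imread(f'pics/{t}.png')[y:y+h,x:x+w],None,fx=k,fy=k,interpolation=cv2.INTER_CUBIC)
a=cr('side0',265,110,150,120,4); b=cr('side0',265,240,150,145,4)
cv2.imwrite('pics/c1.png',cr('scene0',290,230,200,150,4)); cv2.imwrite('pics/c2.png',b)
```

```text
side s1 [ 0.4539 -0.2772  0.0364]
side s2 [ 0.587  -0.2765  0.0366]
side s3 [ 0.4468 -0.3671  0.0379]
side s4 [ 0.5801 -0.3646  0.0368]
side grip [ 0.4661 -0.1709  0.1382]
side gripmid [ 0.4656 -0.1709  0.1252]
side knob [0.5544 0.0425 0.1821]
scene a [ 0.4496 -0.3595  0.0394]
scene b [ 0.4556 -0.2714  0.0383]
scene c [ 0.5792 -0.3603  0.0357]
scene e [ 0.586  -0.275   0.0382]
scene knob [0.5551 0.0546 0.1838]
scene gr [0.5022 0.1988 0.1907]
scene gl [0.486  0.3414 0.1834]
```

View pics/c1.png

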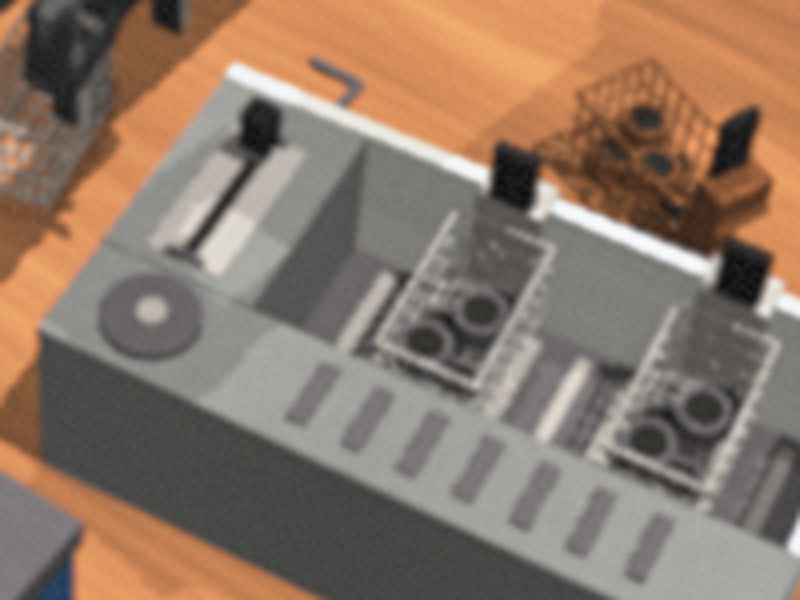

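View pics/c2.png

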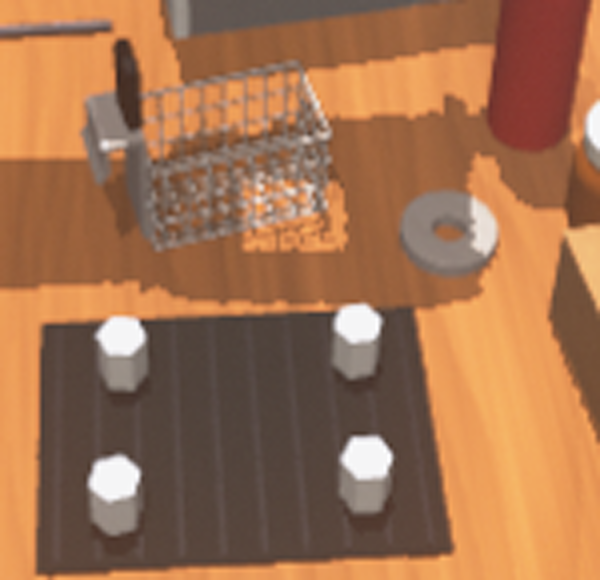

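The crops show the slide knob near its shut end at c1 (262,125), the hung grips at c1 (515,178) and (745,272), and the basket rim corners at c2 (145,95), (297,65), (330,130) and (158,160). Next I'll move up for a wrist look over the mat and the basket.

Emit:
{"op": "send_rows", "data": {"rows": [[5, [-4.4, -2.1, -1.4], 0], [5, [-4.4, -2.1, -1.4], 0], [5, [-4.4, -2.1, -1.4], 0], [5, [-4.4, -2.1, -1.4], 0], [5, [-4.4, -2.1, -1.4], 0], [5, [0, 0, 0], 0]]}}

```text
t: 0.9
tool_pos: [0.5192, -0.2227, 0.3026]
tool_rot: [2.225, 2.215, 0.0]
contact_force: [0.0, -0.5, -1.3]
opening: 0.0504
grip_force: 0.0
```

Run:
```python
from h import *
d=shot('wrist','w1'); shot('scene','sc1'); o=ctrl.get_obs(); print(o['t'],o['tool_pos'],o['tool_rot'])
cv2.imwrite('pics/w1b.png',cv2.resize(cv2.imread('pics/w1.png'),(800,600),interpolation=cv2.INTER_CUBIC))
```

```text
1.0 [ 0.51983858 -0.22000044  0.30099833] [-2.22211778e+00 -2.21997208e+00 -7.14176944e-04]
```

View pics/w1b.png

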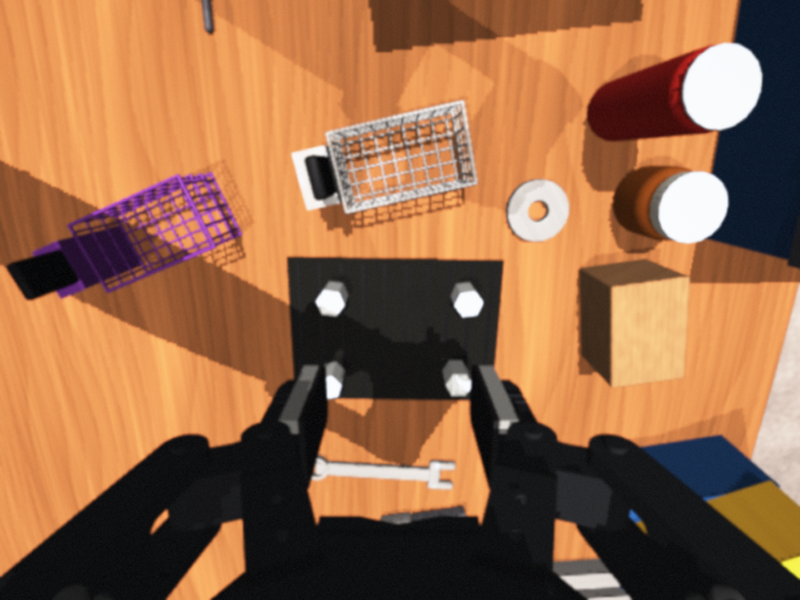

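The wrist view shows the basket rim corners at (327,132), (464,101), (476,183) and (344,212), with the grip top near (320,172). The slug tops are at (332,299), (467,301), (333,380; partly hidden) and (457,382). There are only four slugs.

Run:
```python
from h import *
w=load('w1');s=load('side0');c=load('sc1')
k=.8
C=[np.array(p)*k for p in((327,132),(464,101),(476,183),(344,212))]
S=[(265+x/4,240+y/4) for x,y in((145,95),(297,65),(330,130),(158,160))]
P=[]
for a,b in zip(C,S): t=tri(w,a,s,b); z=at_z(w,*a,.07); P.append(z); print('rim',t.round(4),z.round(4),at_z(s,*b,.07).round(4))
P=np.array(P);print('rim centre',P.mean(0).round(4)); v=(P[1]+P[2]-P[0]-P[3]);print('yaw',np.degrees(np.arctan2(v[1],v[0])),np.linalg.norm(P[1]-P[0]),np.linalg.norm(P[1]-P[2]))
print('grip', at_z(w,307*k,172*k,.14).round(4), at_z(w,328*k,172*k,.14).round(4), at_d(w,318*k,172*k).round(4))
g=s['frame'] 
# slugs: bright blobs w
for n,d,sub in(('w',w,(220,330,220,410)),('side',s,(310,380,275,375))):
    f=d['frame'].astype(int);m=(f.min(2)>(205)).astype(np.uint8);r0,r1,c0,c1=sub
    M=np.zeros_like(m);M[r0:r1,c0:c1]=m[r0:r1,c0:c1]
    N,L,st,ce=cv2.connectedComponentsWithStats(M)
    for i in range(1,N):
        if st[i,4]>25:
            ys,xs=np.nonzero(L==i); 
            q=np.array([at_z(d,x,y,.037)[:2] for x,y in zip(xs,ys)]);e=q-q.mean(0)
            z=e[:,0]+1j*e[:,1]; ph=np.degrees(np.angle((z**6).sum()))/6
            print(n,ce[i].round(1),st[i,4],q.mean(0).round(4),'range',np.ptp(q,0).round(4),'corner ang',ph.round(1),'depth z',at_d(d,*ce[i])[2].round(4))
# dryer rim from scene depth: white front rim
f=w['frame'];a=cv2.resize(f[215:325,240:400],None,fx=5,fy=5,interpolation=cv2.INTER_CUBIC);cv2.imwrite('pics/c3.png',a[:,:,::-1])
```

```text
rim [ 0.4697 -0.1247  0.0722] [ 0.4633 -0.1235  0.07  ] [ 0.4756 -0.1246  0.07  ]
rim [ 0.5717 -0.1003  0.064 ] [ 0.5714 -0.101   0.07  ] [ 0.5705 -0.1063  0.07  ]
rim [ 0.5837 -0.1634  0.0716] [ 0.5834 -0.1635  0.07  ] [ 0.5845 -0.1619  0.07  ]
rim [ 0.4782 -0.1858  0.0797] [ 0.4744 -0.1866  0.07  ] [ 0.4809 -0.1778  0.07  ]
rim centre [ 0.5231 -0.1437  0.07  ]
yaw 11.844586621205826 0.1103384458764397 0.06362065000614661
grip [ 0.4592 -0.1526  0.14  ] [ 0.4732 -0.1527  0.14  ] [ 0.4667 -0.1527  0.1407]
w [264.  241.2] 316 [ 0.4536 -0.2751] range [0.0254 0.024 ] corner ang -6.1 depth z 0.0386
w [374.6 242.6] 340 [ 0.5868 -0.2776] range [0.0255 0.0241] corner ang 7.3 depth z 0.0388
w [266.  309.5] 152 [ 0.4515 -0.3668] range [0.0135 0.0244] corner ang -10.7 depth z 0.0384
w [367.3 307.4] 204 [ 0.5811 -0.3645] range [0.022  0.0201] corner ang -4.0 depth z 0.0388
side [354.  320.3] 83 [ 0.587  -0.2778] range [0.0235 0.0248] corner ang 11.7 depth z 0.036
side [294.9 323.6] 88 [ 0.4539 -0.2765] range [0.0226 0.0253] corner ang -14.6 depth z 0.0362
side [356.4 354.2] 99 [ 0.5809 -0.3652] range [0.0241 0.0241] corner ang 5.6 depth z 0.0365
side [293.2 359.2] 99 [ 0.4472 -0.367 ] range [0.0232 0.0241] corner ang 14.5 depth z 0.0376
```

View pics/c3.png

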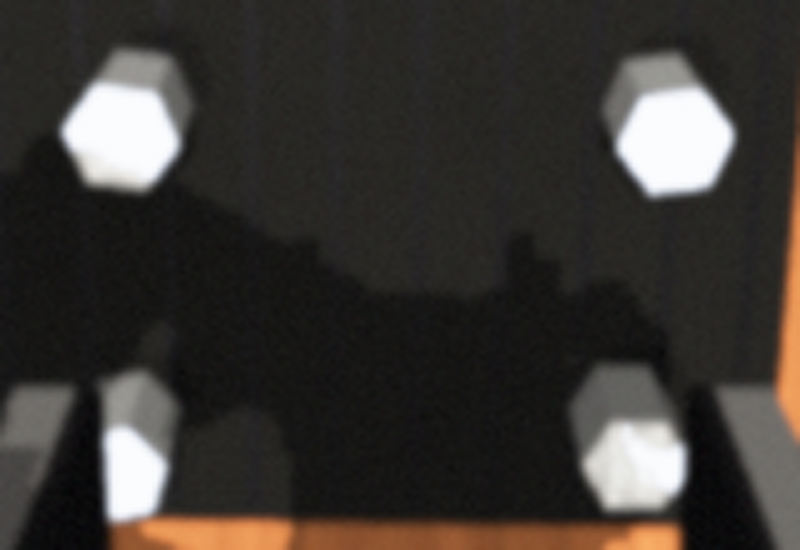

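Emit:
{"op": "send_rows", "data": {"rows": [[4.5, [-3.62, 1.53, 4.0], 0], [4.5, [-3.62, 1.53, 4.0], 0], [4.5, [-3.62, 1.53, 4.0], 0], [4.5, [-3.62, 1.53, 4.0], 0], [4.5, [0, 0, 2.0], 8], [4.5, [0, 0, 2.0], 8], [4.5, [0, 0, 2.0], 8], [4.5, [0, 0, 0], 0]]}}

```text
t: 2.0
tool_pos: [0.5803, -0.362, 0.0777]
tool_rot: [-2.627, -1.712, 0.003]
contact_force: [0.1, 0.8, -0.2]
opening: 0.045
grip_force: 0.0
```

```bash
cat >> h.py <<'E'
from scipy.spatial.transform import Rotation as R
def to(x,y,z=None,o=None):
    o=o or ctrl.get_obs();p=o['tool_pos'];M=R.from_rotvec(o['tool_rot']).as_matrix()
    s=M.T@(np.array([x,y,p[2] if z is None else z])-p)*100
    print('t %.1f'%o['t'],'pos',p.round(4),'psi %.1f'%np.degrees(np.arctan2(M[1,1],M[0,1])),'tilt',M[2].round(3),'SHIFT cm',s.round(2),'open',round(o['opening'],4),'grip',round(o['grip_force'],1))
E
python3 - <<'E'
from h import *
d=shot('wrist','w2');shot('side','sd2');to(.581,-.3648,.010)
E
```

```text
t 2.1 pos [ 0.5817 -0.3637  0.0811] psi -23.8 tilt [ 0.    -0.001 -1.   ] SHIFT cm [-0.13 -0.01  7.11] open 0.0454 grip 0.0
```

View pics/w2.png

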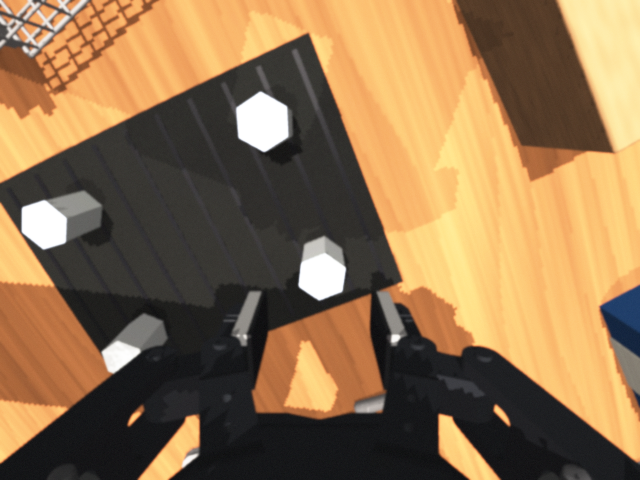

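Slug 4 sits at (322,275) between the fingers with its flats facing the pads. Slug 2 at (265,121) is aligned the same way.

Emit:
{"op": "send_rows", "data": {"rows": [[4.5, [-0.1, 0, 3.5], 0], [4.5, [0, 0, 3.5], 0], [4.5, [0, 0, 0], 0], [1.5, [0, 0, 0], 0], [1.5, [0, 0, 0], 0], [1.5, [0, 0, 0], 0], [1.5, [0, 0, 0], 0], [1.5, [0, 0, -6], 0], [1.5, [0, 0, -6], 0], [1.5, [0, 0, -4], 0]], "newtons": 50}}

```text
t: 3.35
tool_pos: [0.5816, -0.3664, 0.1755]
tool_rot: [2.631, 1.709, 0.002]
contact_force: [-0.3, -1.1, -0.1]
opening: 0.0235
grip_force: 49.5
```

Run:
```python
from h import *
to(.542,-.152,None)
```

```text
t 3.4 pos [ 0.5816 -0.3664  0.1755] psi -24.0 tilt [-0.001  0.004 -1.   ] SHIFT cm [ 17.98 -12.33  -0.07] open 0.0235 grip 49.5
```

Emit:
{"op": "send_rows", "data": {"rows": [[1.5, [4.07, -2.74, 0], 0], [1.5, [4.07, -2.74, 0], 0], [1.5, [4.07, -2.74, 0], 0], [1.5, [4.07, -2.74, 0], 0], [1.5, [4.07, -2.74, 0], 0], [1.5, [0, 0, 0], -9], [1.5, [0, 0, 0], -9], [1.5, [0, 0, 0], -9], [1.5, [0, 0, 0], -9], [1.5, [0, 0, 0], 0]]}}

```text
t: 4.6
tool_pos: [0.5383, -0.1241, 0.1715]
tool_rot: [1.979, 2.44, -0.0]
contact_force: [-0.9, -0.3, -0.5]
opening: 0.0229
grip_force: 49.4
```

Run:
```python
from h import *
shot('wrist','w3');to(.539,-.1246,.055)
```

```text
t 4.7 pos [ 0.5383 -0.124   0.1714] psi 11.9 tilt [-0.  0. -1.] SHIFT cm [-0.07  0.06 11.64] open 0.0231 grip 49.4
```

View pics/w3.png

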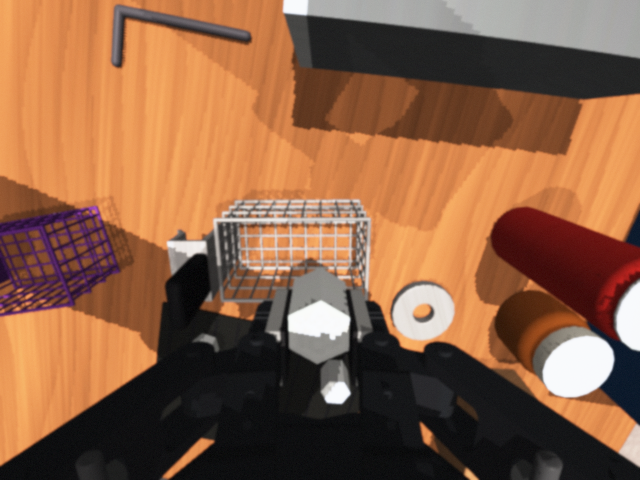

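The basket is squared up in view, with its far rim edge running (215,220) to (368,218) and its near edge at about row 300. The held slug is at (318,330).

Run:
```python
from h import *
d=load('w3')
for p in((215,220),(368,218),(370,302),(220,302)): print(at_z(d,*p,.07).round(4))
for p in((185,283),(209,275)): print('griptop',at_z(d,*p,.14).round(4),at_d(d,p[0],p[1]).round(4))
```

```text
[ 0.4633 -0.1244  0.07  ]
[ 0.5689 -0.1007  0.07  ]
[ 0.5867 -0.1641  0.07  ]
[ 0.4748 -0.1878  0.07  ]
griptop [ 0.4685 -0.1409  0.14  ] [ 0.4668 -0.1438  0.1345]
griptop [ 0.4807 -0.1336  0.14  ] [ 0.4697 -0.1558  0.0938]
```

Emit:
{"op": "send_rows", "data": {"rows": [[1.5, [0, 0, 6], 0], [1.5, [0, 0, 5.6], 0], [1.5, [0, 0, 0], 0], [3.3, [0, 0, 0], 0], [3.3, [0, 0, 0], 0], [3.3, [0, 0, 0], 0], [3.3, [0, 0, -6], 0], [3.3, [0, 0, -6], 0], [3.3, [0, 0, 0], 0]]}}

```text
t: 5.78
tool_pos: [0.5426, -0.1256, 0.1839]
tool_rot: [1.968, 2.431, 0.007]
contact_force: [-0.1, 0.2, 0.2]
opening: 0.0331
grip_force: 0.0
```

Run:
```python
from h import *
d=shot('wrist','w4');shot('side','sd4');to(.5868,-.2777)
```

```text
t 5.9 pos [ 0.5391 -0.1244  0.1772] psi 12.0 tilt [-0.002  0.003 -1.   ] SHIFT cm [-15.99   1.48   0.03] open 0.033 grip 0.0
```

View pics/w4.png

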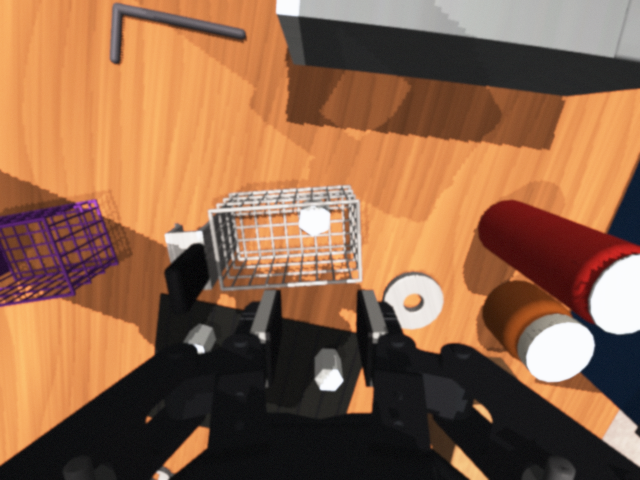

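The slug stands in the basket at (315,220). Next is slug 2, at (328,370).

Emit:
{"op": "send_rows", "data": {"rows": [[4.5, [-5.33, 0.49, 0], 0], [4.5, [-5.33, 0.49, 0], 0], [4.5, [-5.33, 0.49, 0], 0], [4.5, [0, 0, 2.4], 9], [4.5, [0, 0, 2.4], 9], [4.5, [0, 0, 2.4], 9], [4.5, [0, 0, 2.4], 9], [4.5, [0, 0, 0], 0]]}}

```text
t: 6.88
tool_pos: [0.5831, -0.2757, 0.0745]
tool_rot: [-2.627, -1.709, 0.006]
contact_force: [0.5, -0.6, 0.4]
opening: 0.0451
grip_force: 0.0
```

```bash
cat >> h.py <<'E'
def blobs(d,z=.037):
    f=d['frame'].astype(int);m=((f.min(2)>190)&(np.ptp(f,2)<40)).astype(np.uint8)
    N,L,st,ce=cv2.connectedComponentsWithStats(m)
    for i in range(1,N):
        if 100<st[i,4]<3000:
            p=at_z(d,*ce[i],z); h=at_d(d,*ce[i])
            if p[1]<-.2 and .02<h[2]<.055:print('blob',ce[i].round(),st[i,4],p.round(4),h.round(3))
E
python3 - <<'E'
from h import *
d=shot('wrist','w5');blobs(d);to(.5868,-.2777,.010)
E
```

```text
blob [327. 275.] 1646 [ 0.5865 -0.2773  0.037 ] [ 0.587 -0.277  0.038]
blob [119. 351.] 821 [ 0.4524 -0.2726  0.037 ] [ 0.454 -0.272  0.038]
blob [182. 459.] 299 [ 0.4429 -0.3616  0.037 ] [ 0.444 -0.361  0.038]
t 6.9 pos [ 0.5844 -0.2764  0.0767] psi -23.9 tilt [ 0.001 -0.005 -1.   ] SHIFT cm [-0.02  0.3   6.67] open 0.045 grip 0.0
```

Emit:
{"op": "send_rows", "data": {"rows": [[4.5, [0, 0.2, 3.3], 0], [4.5, [0, 0, 3.3], 0], [4.5, [0, 0, 0], 0], [1.5, [0, 0, 0], 0], [1.5, [0, 0, 0], 0], [1.5, [0, 0, 0], 0], [1.5, [0, 0, 0], 0], [1.5, [0, 0, -6], 0], [1.5, [0, 0, -6], 0], [1.5, [0, 0, -4], 0]], "newtons": 50}}

```text
t: 8.18
tool_pos: [0.5887, -0.2787, 0.1773]
tool_rot: [2.631, 1.709, 0.003]
contact_force: [-0.9, -0.5, -0.7]
opening: 0.0229
grip_force: 51.2
```

Run:
```python
from h import *
to(.5445,-.152)
```

```text
t 8.2 pos [ 0.5887 -0.2787  0.1773] psi -24.0 tilt [-0.001  0.004 -1.   ] SHIFT cm [ 9.78 -9.19 -0.04] open 0.0229 grip 51.2
```

Emit:
{"op": "send_rows", "data": {"rows": [[1.5, [3.26, -3.03, 0], 0], [1.5, [3.26, -3.03, 0], 0], [1.5, [3.26, -3.03, 0], 0], [1.5, [0, 0, 0], -9], [1.5, [0, 0, 0], -9], [1.5, [0, 0, 0], -9], [1.5, [0, 0, 0], -9], [1.5, [0, 0, 0], 0]]}}

```text
t: 9.18
tool_pos: [0.5444, -0.1518, 0.1733]
tool_rot: [-1.979, -2.44, -0.0]
contact_force: [-0.6, -0.1, -0.2]
opening: 0.0228
grip_force: 51.3
```

Run:
```python
from h import *
to(.5445,-.152,.058)
```

```text
t 9.2 pos [ 0.5444 -0.1518  0.1733] psi 11.9 tilt [ 0. -0. -1.] SHIFT cm [-0.02  0.   11.53] open 0.0228 grip 51.3
```

Emit:
{"op": "send_rows", "data": {"rows": [[1.5, [0, 0, 6], 0], [1.5, [0, 0, 5.5], 0], [1.5, [0, 0, 0], 0], [3.3, [0, 0, 0], 0], [3.3, [0, 0, 0], 0], [3.3, [0, 0, 0], 0], [3.3, [0, 0, -6], 0], [3.3, [0, 0, -6], 0], [3.3, [0, 0, 0], 0]]}}

```text
t: 10.3
tool_pos: [0.5487, -0.1537, 0.1869]
tool_rot: [1.968, 2.43, 0.006]
contact_force: [0.2, -0.7, -0.1]
opening: 0.0327
grip_force: 0.0
```

Run:
```python
from h import *
d=shot('wrist','w6');shot('side','sd6');blobs(load('sd6'));to(.4475,-.3665)
```

```text
blob [293. 359.] 110 [ 0.4472 -0.3675  0.037 ] [ 0.447 -0.367  0.037]
t 10.4 pos [ 0.5453 -0.1523  0.1801] psi 12.0 tilt [-0.002  0.003 -1.   ] SHIFT cm [-18.92 -14.02   0.  ] open 0.0328 grip 0.0
```

Emit:
{"op": "send_rows", "data": {"rows": [[4.5, [-4.73, -3.48, 0], 0], [4.5, [-4.73, -3.48, 0], 0], [4.5, [-4.73, -3.48, 0], 0], [4.5, [-4.73, -3.48, 0], 0], [4.5, [0, 0, 3], 9], [4.5, [0, 0, 3], 9], [4.5, [0, 0, 3], 9], [4.5, [0, 0, 0], 0]]}}

```text
t: 11.4
tool_pos: [0.445, -0.3633, 0.0833]
tool_rot: [-2.483, -1.909, 0.002]
contact_force: [-0.7, 0.5, 1.0]
opening: 0.045
grip_force: 0.0
```

Run:
```python
from h import *
d=shot('wrist','w7');blobs(d);to(.447,-.3665,.010)
```

```text
blob [291. 108.] 2223 [ 0.4534 -0.2753  0.037 ] [ 0.453 -0.275  0.038]
blob [323. 270.] 1813 [ 0.4467 -0.3638  0.037 ] [ 0.447 -0.363  0.039]
blob [480. 472.] 431 [ 0.5156 -0.5432  0.037 ] [ 0.52  -0.563  0.022]
t 11.4 pos [ 0.4463 -0.3645  0.0858] psi -14.9 tilt [ 0.003 -0.005 -1.   ] SHIFT cm [-0.2   0.15  7.57] open 0.0448 grip 0.0
```

View pics/w7.png

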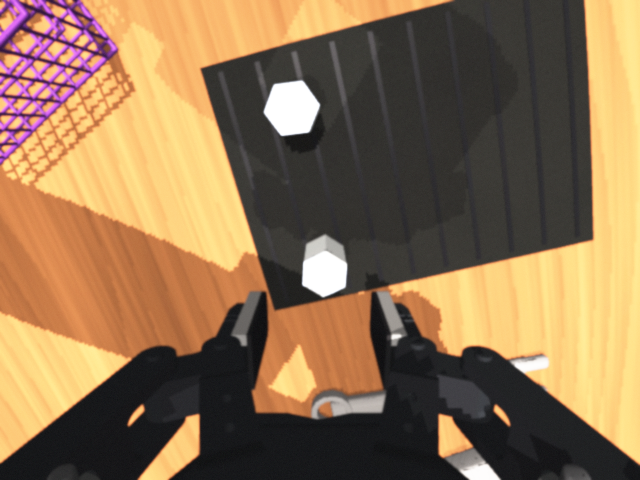

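Slug 3 sits at (323,270) with its flats facing the pads. Slug 1 is still at (291,108).

Emit:
{"op": "send_rows", "data": {"rows": [[4.5, [0, 0.1, 3.7], 0], [4.5, [0, 0, 3.7], 0], [4.5, [0, 0, 0], 0], [1.5, [0, 0, 0], 0], [1.5, [0, 0, 0], 0], [1.5, [0, 0, 0], 0], [1.5, [0, 0, 0], 0], [1.5, [0, 0, -6], 0], [1.5, [0, 0, -6], 0], [1.5, [0, 0, -5], 0]], "newtons": 50}}

```text
t: 12.7
tool_pos: [0.449, -0.3664, 0.1874]
tool_rot: [2.49, 1.911, 0.0]
contact_force: [0.1, -0.9, -0.0]
opening: 0.0225
grip_force: 51.0
```

Run:
```python
from h import *
to(.513,-.130)
```

```text
t 12.7 pos [ 0.449  -0.3664  0.1874] psi -15.0 tilt [-0.001  0.002 -1.   ] SHIFT cm [24.49  0.07 -0.03] open 0.0225 grip 51.0
```

Emit:
{"op": "send_rows", "data": {"rows": [[1.5, [6.12, 0.03, 0], 0], [1.5, [6.12, 0.03, 0], 0], [1.5, [6.12, 0.03, 0], 0], [1.5, [6.12, 0.03, 0], 0], [1.5, [0, 0, 0], -9], [1.5, [0, 0, 0], -9], [1.5, [0, 0, 0], -9], [1.5, [0, 0, 0], 0]]}}

```text
t: 13.7
tool_pos: [0.5132, -0.1299, 0.1846]
tool_rot: [1.979, 2.44, 0.0]
contact_force: [-0.2, -0.1, -0.1]
opening: 0.0227
grip_force: 51.0
```

Run:
```python
from h import *
to(.5135,-.1297,.075)
```

```text
t 13.7 pos [ 0.5132 -0.1299  0.1846] psi 11.9 tilt [-0.  0. -1.] SHIFT cm [ 0.02  0.03 10.96] open 0.0227 grip 51.0
```

Emit:
{"op": "send_rows", "data": {"rows": [[1.5, [0, 0, 6], 0], [1.5, [0, 0, 5], 0], [1.5, [0, 0, 0], 0], [3.3, [0, 0, 0], 0], [3.3, [0, 0, 0], 0], [3.3, [0, 0, 0], 0], [3.3, [0, 0, -6], 0], [3.3, [0, 0, -5], 0], [3.3, [0, 0, 0], 0]]}}

```text
t: 14.82
tool_pos: [0.5163, -0.1313, 0.191]
tool_rot: [1.971, 2.433, 0.005]
contact_force: [-0.4, -0.1, -0.3]
opening: 0.0326
grip_force: 0.0
```

Run:
```python
from h import *
d=shot('wrist','w8');shot('side','sd8');to(.4536,-.2755)
```

```text
t 14.9 pos [ 0.5134 -0.1302  0.1853] psi 12.0 tilt [-0.001  0.001 -1.   ] SHIFT cm [-12.97  -8.87   0.  ] open 0.0327 grip 0.0
```

View pics/w8.png

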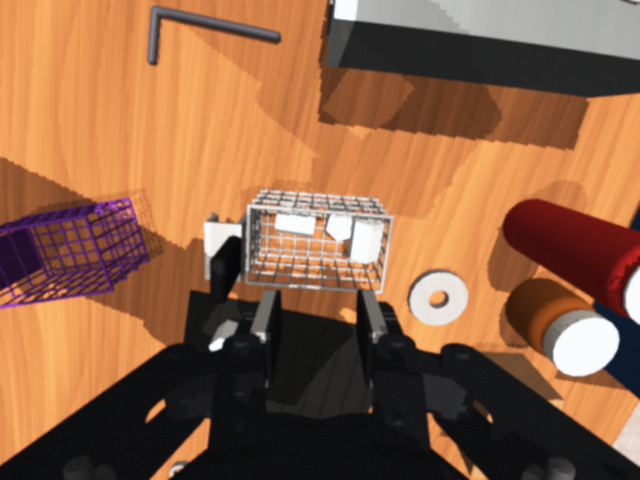

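All three slugs are inside the basket: (295,222), (340,226) and (367,240). The last one is slug 1, at (224,335).

Emit:
{"op": "send_rows", "data": {"rows": [[4.5, [-4.31, -2.95, 0], 0], [4.5, [-4.31, -2.95, 0], 0], [4.5, [-4.31, -2.95, 0], 0], [4.5, [0, 0, 5], -6.5], [4.5, [0, 0, 5], -6.5], [4.5, [0, 0, 0], 0]]}}

```text
t: 15.68
tool_pos: [0.4491, -0.2716, 0.0778]
tool_rot: [-1.683, -2.636, -0.002]
contact_force: [0.5, 0.1, 0.3]
opening: 0.0451
grip_force: 0.0
```

Run:
```python
from h import *
d=shot('wrist','w9');blobs(d);to(.4536,-.2755,.010)
```

```text
blob [323. 283.] 1615 [ 0.4535 -0.2755  0.037 ] [ 0.453 -0.275  0.039]
t 15.7 pos [ 0.4514 -0.2733  0.0813] psi 24.9 tilt [ 0.006 -0.003 -1.   ] SHIFT cm [-0.34  0.13  7.13] open 0.0452 grip 0.0
```

Emit:
{"op": "send_rows", "data": {"rows": [[4.5, [-0.1, 0, 3.7], 0], [4.5, [0, 0, 3.7], 0], [4.5, [0, 0, 0], 0], [1.5, [0, 0, 0], 0], [1.5, [0, 0, 0], 0], [1.5, [0, 0, 0], 0], [1.5, [0, 0, 0], 0], [1.5, [0, 0, -6], 0], [1.5, [0, 0, -6], 0], [1.5, [0, 0, -5], 0]], "newtons": 50}}

```text
t: 16.98
tool_pos: [0.4544, -0.2761, 0.184]
tool_rot: [1.686, 2.647, -0.001]
contact_force: [1.0, -0.2, -0.5]
opening: 0.0228
grip_force: 49.6
```

Run:
```python
from h import *
to(.519,-.157)
```

```text
t 17.0 pos [ 0.4544 -0.2761  0.184 ] psi 25.0 tilt [-0.003  0.001 -1.   ] SHIFT cm [ 8.070e+00  1.089e+01 -1.000e-02] open 0.0228 grip 49.6
```

Emit:
{"op": "send_rows", "data": {"rows": [[1.5, [2.7, 3.63, 0], 0], [1.5, [2.7, 3.63, 0], 0], [1.5, [2.7, 3.63, 0], 0], [1.5, [0, 0, 0], 6.5], [1.5, [0, 0, 0], 6.5], [1.5, [0, 0, 0], 0], [1.5, [0, 0, 0], 0]]}}

```text
t: 17.85
tool_pos: [0.5185, -0.1565, 0.1807]
tool_rot: [1.975, 2.442, 0.0]
contact_force: [-0.2, -0.1, -0.1]
opening: 0.0233
grip_force: 49.7
```

Run:
```python
from h import *
to(.519,-.157,.075)
```

```text
t 17.9 pos [ 0.5185 -0.1565  0.1807] psi 12.1 tilt [-0.  0. -1.] SHIFT cm [-0.06  0.04 10.57] open 0.0233 grip 49.7
```

Emit:
{"op": "send_rows", "data": {"rows": [[1.5, [0, 0, 5.5], 0], [1.5, [0, 0, 5], 0], [1.5, [0, 0, 0], 0], [3.3, [0, 0, 0], 0], [3.3, [0, 0, 0], 0], [3.3, [0, 0, 0], 0], [3.3, [0, 0, -6], 0], [3.3, [0, 0, -5.5], 0], [3.3, [0, 0, 0], 0]]}}

```text
t: 18.98
tool_pos: [0.5219, -0.158, 0.198]
tool_rot: [1.969, 2.432, 0.005]
contact_force: [1.3, 1.2, 0.0]
opening: 0.033
grip_force: 0.0
```

Emit:
{"op": "send_rows", "data": {"rows": [[3.3, [-2, 0, -4], 0], [3.3, [-2, 0, -4], 0], [3.3, [0, 0, 0], 0], [3.3, [0, 0, 0], 0]]}}

```text
t: 19.48
tool_pos: [0.5263, -0.1953, 0.2693]
tool_rot: [-1.976, -2.44, 0.0]
contact_force: [-0.3, -0.7, -0.6]
opening: 0.0328
grip_force: 0.0
```

Run:
```python
from h import *
d=shot('wrist','w10');to(.4663,-.153);shot('side','sd10');shot('scene','sc10');blobs(load('sd10'))
```

```text
t 19.5 pos [ 0.526  -0.1949  0.2685] psi 12.0 tilt [ 0.002 -0.002 -1.   ] SHIFT cm [ 5.34 -4.97  0.02] open 0.0331 grip 0.0
```

View pics/w10.png

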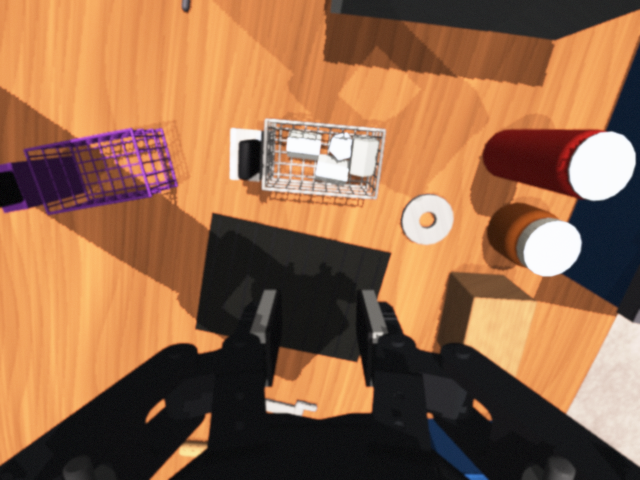

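The mat is empty and all four slugs are in the basket. The basket grip is at about (249,158).

Run:
```python
from h import *
def top(d,box,zmin,zmax=9):
    r0,r1,c0,c1=box;q=[]
    for v in range(r0,r1):
        for u in range(c0,c1):
            if d['range_z'][v,u]>0:
                p=at_d(d,u,v,0)
                if zmin<p[2]<zmax:q.append(p)
    q=np.array(q);print(len(q),q.mean(0).round(4),'ext',q.min(0).round(4),q.max(0).round(4));return q
d=load('w10');q=top(d,(125,190,225,275),.132)
_,_,vt=np.linalg.svd(q[:,:2]-q[:,:2].mean(0));print('wide dir',np.degrees(np.arctan2(vt[0,1],vt[0,0])))
for p in((265,120),(385,128),(379,198),(264,189)):print(at_z(d,*p,.07).round(4))
s=load('sd10');top(s,(245,275,285,310),.1,.16)
```

```text
577 [ 0.4602 -0.1536  0.14  ] ext [ 0.4534 -0.1692  0.1321] [ 0.466  -0.1389  0.1428]
wide dir -82.9265727895104
[ 0.4604 -0.1224  0.07  ]
[ 0.5696 -0.1063  0.07  ]
[ 0.5808 -0.1706  0.07  ]
[ 0.4701 -0.1852  0.07  ]
104 [ 0.4605 -0.1614  0.1282] ext [ 0.4543 -0.1718  0.1016] [ 0.4664 -0.1388  0.1437]
```

Emit:
{"op": "send_rows", "data": {"rows": [[3.3, [2.7, -2.79, 0], 0], [3.3, [2.7, -2.79, 0], 0], [3.3, [0, 0, 4], 4.5], [3.3, [0, 0, 4], 0], [3.3, [0, 0, 0], 0], [3.3, [0, 0, 0], 0]]}}

```text
t: 20.38
tool_pos: [0.4613, -0.1544, 0.1912]
tool_rot: [2.071, 2.362, 0.0]
contact_force: [1.1, 0.2, 0.7]
opening: 0.0329
grip_force: 0.0
```

Run:
```python
from h import *
d=shot('wrist','w11');to(.4602,-.1536,.098);d2=shot('side','sd11')
```

```text
t 20.4 pos [ 0.4619 -0.1547  0.1921] psi 7.5 tilt [-0.001  0.002 -1.   ] SHIFT cm [ 0.14 -0.17  9.41] open 0.033 grip 0.0
```

View pics/w11.png

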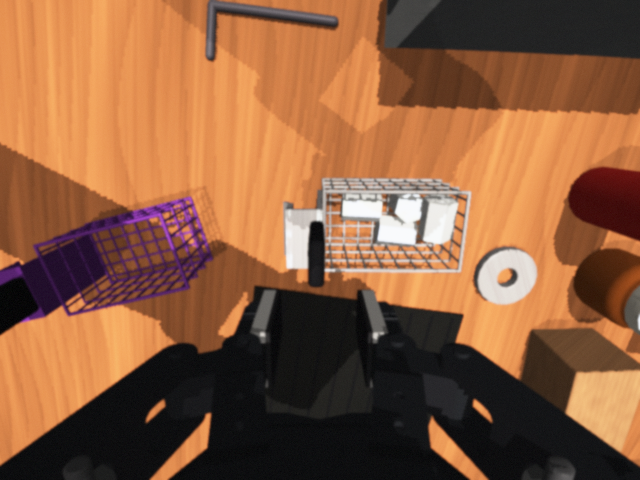

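The grip at (316,255) lies on the finger centre line (x about 318) and is square to it.

Emit:
{"op": "send_rows", "data": {"rows": [[3.3, [0.1, -0.1, 4], 0], [3.3, [0, 0, 3.5], 0], [3.3, [0, 0, 1.9], 0], [3.3, [0, 0, 0], 0], [0.3, [0, 0, 0], 0], [0.3, [0, 0, 0], 0], [0.3, [0, 0, 0], 0], [0.3, [0, 0, 0], 0], [0.3, [0, 0, 0], 0]], "newtons": 110}}

```text
t: 21.6
tool_pos: [0.4611, -0.1543, 0.0986]
tool_rot: [2.069, 2.359, 0.001]
contact_force: [-1.2, -0.4, 6.4]
opening: 0.0085
grip_force: 107.9
```

Emit:
{"op": "send_rows", "data": {"rows": [[0.3, [0, 0, -0.5], 0], [0.3, [0, 0, -1.5], 0], [0.3, [0, 0, -3], 0], [0.3, [0, 0, -4], 0], [0.3, [0, 0, -4], 0], [0.3, [0, 0, -4], 0], [0.3, [0, 0, -3], 0], [0.3, [0, 0, -1], 0], [0.3, [0, 0, 0], 0]]}}

```text
t: 22.72
tool_pos: [0.4597, -0.1534, 0.3063]
tool_rot: [2.071, 2.362, 0.0]
contact_force: [-0.6, 0.5, -4.1]
opening: 0.0088
grip_force: 107.5
```

Run:
```python
from h import *
d=shot('wrist','w12');to(.5,-.1);s=shot('side','sd12');c=shot('scene','sc12')
# dryer rim and hung grips, from scene and side depth
P={}
for n,d,box in(('side',s,(100,260,270,420)),('scene',c,(230,400,300,520))):
    Z=d['range_z'];r0,r1,c0,c1=box
    v,u=np.mgrid[r0:r1,c0:c1];K=np.array([[d['fx'],0,d['cx']],[0,d['fy'],d['cy']],[0,0,1]],float)
    p=cv2.undistortPoints(np.stack([u.ravel(),v.ravel()],1).astype(float)[:,None],K,np.array([float(d['k1']),0,0,0,0]))[:,0]
    z=Z[r0:r1,c0:c1].ravel();X=np.c_[p*z[:,None],z];T=d['cam_to_world'];W=X@T[:3,:3].T+T[:3,3];ok=z>0
    col=d['frame'][r0:r1,c0:c1].reshape(-1,3).astype(int)
    k=ok&(W[:,2]>.158)&(W[:,2]<.205)&(col.max(1)<70)
    N,lab=0,None
    img=k.reshape(r1-r0,c1-c0).astype(np.uint8);N,L,st,ce=cv2.connectedComponentsWithStats(img)
    for i in range(1,N):
        if st[i,4]>15:
            q=W[(L==i).ravel()];t=q[q[:,2]>q[:,2].max()-.008];print(n,'black',(ce[i]+[c0,r0]).round(),st[i,4],q.mean(0).round(4),q.min(0).round(3),q.max(0).round(3),'top',t.mean(0).round(4))
    k=ok&(abs(W[:,2]-.14)<.006)&(col.min(1)>170);q=W[k];
    if len(q)>20:
        print(n,'white',len(q),q.min(0).round(3),q.max(0).round(3)); np.save(f'pics/white_{n}.npy',np.c_[q,np.c_[u.ravel(),v.ravel()][k]])
```

```text
t 22.8 pos [ 0.4593 -0.1532  0.305 ] psi 7.5 tilt [ 0.001 -0.002 -1.   ] SHIFT cm [ 4.74  4.73 -0.  ] open 0.0086 grip 107.5
side black [327. 187.] 48 [0.5518 0.0416 0.1729] [0.544 0.036 0.162] [0.56  0.049 0.184] top [0.5522 0.0411 0.1803]
side white 992 [ 0.485 -0.107  0.134] [0.73  0.453 0.146]
scene black [355. 261.] 100 [0.5583 0.0562 0.1755] [0.544 0.045 0.158] [0.566 0.064 0.189] top [0.5564 0.0545 0.1853]
scene black [418. 273.] 108 [0.5007 0.1975 0.1789] [0.495 0.186 0.158] [0.507 0.21  0.198] top [0.501  0.1972 0.1929]
scene black [475. 297.] 118 [0.4853 0.3402 0.1794] [0.477 0.326 0.158] [0.491 0.353 0.197] top [0.4859 0.3389 0.1926]
scene white 1247 [ 0.447 -0.004  0.134] [0.692 0.45  0.146]
```

Emit:
{"op": "send_rows", "data": {"rows": [[0.3, [2, 0.2, -1.5], 0], [0.3, [4, 0.2, -1], 0], [0.3, [5, 0.2, -1], 0], [0.3, [5, 0.2, 0], 0], [0.3, [5.4, 0.3, 0], 0], [0.3, [5, 0.3, 0], 0], [0.3, [5, 0.3, 0], 1.3], [0.3, [4, 0.2, 0], 0], [0.3, [2, 0.2, 0], 0], [0.3, [0, 0, 0], 0]]}}

```text
t: 24.12
tool_pos: [0.4322, 0.2219, 0.3412]
tool_rot: [-2.093, -2.341, 0.001]
contact_force: [0.6, -0.3, -4.7]
opening: 0.009
grip_force: 108.2
```

Run:
```python
from h import *
d=shot('wrist','w13');to(.47,.269);s=shot('side','sd13');c=shot('scene','sc13')
cv2.imwrite('pics/w13b.png',cv2.resize(cv2.imread('pics/w13.png'),(800,600),interpolation=cv2.INTER_CUBIC))
```

```text
t 24.2 pos [0.4325 0.2209 0.3412] psi 6.3 tilt [-0.    -0.001 -1.   ] SHIFT cm [ 4.36  4.26 -0.  ] open 0.0086 grip 108.2
```

View pics/w13b.png

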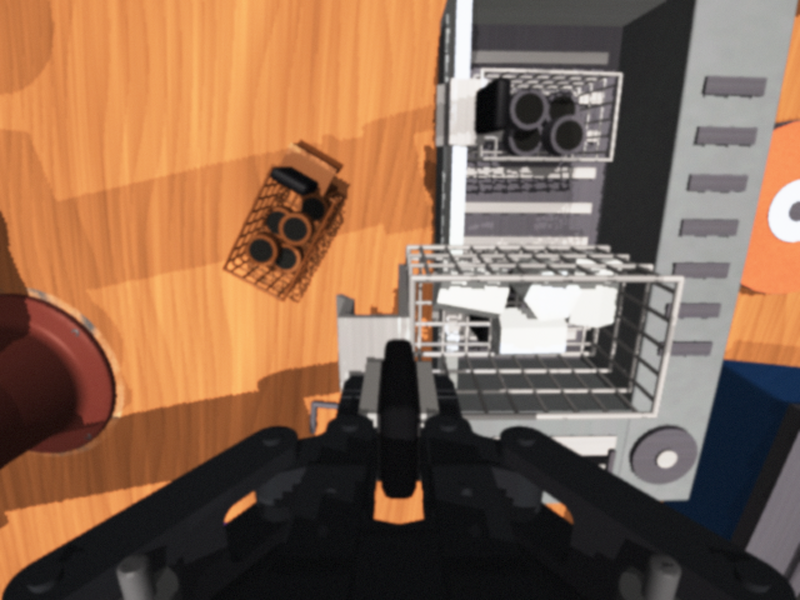

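The white rim strip runs from (463,0) to (457,240). The left hung grip is at (492,105) and the right one is hidden behind the held basket. Next I'll compute the rim line and cross-check the left grip against the scene camera.

Run:
```python
from h import *
d=load('w13');f=d['frame'].astype(int);E=[]
for v in list(range(4,56,6))+list(range(122,190,8)):
    r=np.nonzero(f[v,345:385].min(1)>215)[0]+345
    if len(r)>4:
        a=at_z(d,r[0]-.5,v,.14);b=at_z(d,r[-1]+.5,v,.14);E.append(np.r_[a[:2],b[:2]]);print(v,r[0],r[-1],a[:2].round(4),b[:2].round(4),at_d(d,r[len(r)//2],v,0)[2].round(4))
E=np.array(E)
m=(E[:,:2]+E[:,2:])/2;p=np.polyfit(m[:,1],m[:,0],1);print('rim x=%.4f*y+%.4f'%tuple(p),'yaw',np.degrees(np.arctan(-p[0])),'x at y=.268',np.polyval(p,.268))
def pts(d,box,cond,cmax=70):
    r0,r1,c0,c1=box;q=[]
    for v in range(r0,r1):
        for u in range(c0,c1):
            if d['range_z'][v,u]>0 and d['frame'][v,u].max()<cmax:
                w=at_d(d,u,v,0)
                if cond(w):q.append(w)
    q=np.array(q);print(len(q),q.mean(0).round(4),q.min(0).round(4),q.max(0).round(4))
print('left grip wrist');pts(d,(55,112,370,412),lambda w:w[2]>.155)
for p in((482,70),(620,72),(612,160)):print('L corner',at_z(d,p[0]*.8,p[1]*.8,.125).round(4))
c=load('sc13');print('scene L,R');pts(c,(275,320,455,500),lambda w:.16<w[2]<.21);
c=load('sc1');pts(c,(275,320,455,500),lambda w:.16<w[2]<.21);pts(c,(250,295,400,440),lambda w:.16<w[2]<.21)
# held basket grip in wrist
```

```text
4 366 376 [0.4515 0.405 ] [0.4608 0.4061] 0.1401
10 366 376 [0.4521 0.4005] [0.4615 0.4016] 0.1422
16 365 376 [0.452  0.3958] [0.4622 0.397 ] 0.1418
22 365 376 [0.4526 0.3912] [0.4629 0.3924] 0.1409
28 365 375 [0.4533 0.3865] [0.4627 0.3876] 0.1412
34 365 375 [0.454  0.3818] [0.4635 0.3829] 0.1399
40 365 375 [0.4547 0.3771] [0.4642 0.3782] 0.141
46 364 375 [0.4545 0.3723] [0.4649 0.3735] 0.1399
52 364 375 [0.4552 0.3675] [0.4656 0.3687] 0.1405
122 362 372 [0.4618 0.3089] [0.4719 0.3101] 0.1408
130 362 372 [0.4629 0.3019] [0.473  0.3031] 0.1414
138 362 374 [0.4639 0.2948] [0.4759 0.2962] 0.1413
146 362 371 [0.4649 0.2876] [0.4743 0.2887] 0.1404
154 361 371 [0.4651 0.2802] [0.4754 0.2814] 0.1428
162 361 371 [0.4661 0.2729] [0.4765 0.2741] 0.141
170 361 370 [0.4672 0.2654] [0.4767 0.2665] 0.1431
178 361 370 [0.4683 0.2579] [0.4779 0.259 ] 0.1415
186 360 370 [0.4685 0.2502] [0.479  0.2514] 0.1422
rim x=-0.1151*y+0.5028 yaw 6.566831354286812 x at y=.268 0.47194590439615025
left grip wrist
983 [0.4785 0.3377 0.1851] [0.4718 0.3234 0.1551] [0.4876 0.3533 0.1972]
L corner [0.4772 0.3696 0.125 ]
L corner [0.5793 0.381  0.125 ]
L corner [0.5883 0.3187 0.125 ]
scene L,R
114 [0.485  0.3398 0.1806] [0.4795 0.3247 0.16  ] [0.493  0.3527 0.1986]
112 [0.4855 0.3399 0.1809] [0.4777 0.3266 0.1602] [0.4908 0.3523 0.1976]
102 [0.5003 0.1976 0.1792] [0.4934 0.1847 0.1607] [0.5058 0.2094 0.1973]
```

Run:
```python
from h import *
d=load('w13');o=np.array([.4325,.2209]);a=np.radians(6.3);M=np.array([[np.cos(a),np.sin(a)],[-np.sin(a),np.cos(a)]])
for p in((412,280),(682,279),(655,415)):
    w=at_z(d,p[0]*.8,p[1]*.8,.314); print(p,w.round(4),'rel basket axes mm',(M@(w[:2]-o)*1000).round(1),at_d(d,p[0]*.8,p[1]*.8,2)[2].round(3))
# side view of held basket: underside heights
s=load('sd13');Z=s['range_z'];c=s['frame']
cv2.imwrite('pics/c4.png',cv2.resize(c[60:260,230:430],None,fx=3,fy=3,interpolation=cv2.INTER_CUBIC)[:,:,::-1])
to(.481,.268)
```

```text
(412, 280) [0.4339 0.254  0.314 ] rel basket axes mm [ 5.1 32.7] 0.314
(682, 279) [0.5416 0.2667 0.314 ] rel basket axes mm [113.4  33.5] 0.313
(655, 415) [0.5484 0.2049 0.314 ] rel basket axes mm [113.4 -28.6] 0.313
t 24.3 pos [0.4329 0.2199 0.3413] psi 6.2 tilt [-0. -0. -1.] SHIFT cm [ 4.26  5.3  -0.  ] open 0.0083 grip 108.2
```

View pics/c4.png

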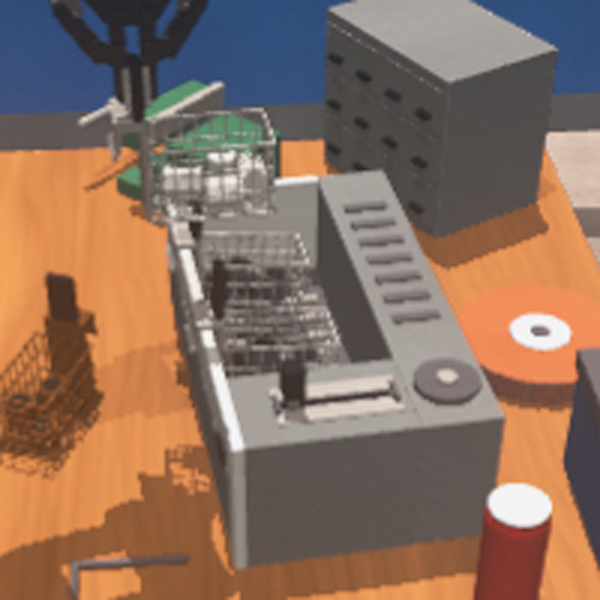

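The held basket is level above the dryer at c4 (210,160), and the neighbours hang undisturbed. I'll move over the gap.

Emit:
{"op": "send_rows", "data": {"rows": [[0.3, [1, 1.3, 0], 0], [0.3, [1, 1.4, 0], 0], [0.3, [1.1, 1.4, 1], 0], [0.3, [0.9, 1.2, 2], 0], [0.3, [0, 0, 1], 0], [0.3, [0, 0, 0], 0], [0.3, [0, 0, 0], 0]]}}

```text
t: 25.15
tool_pos: [0.4817, 0.2652, 0.3024]
tool_rot: [2.098, 2.337, 0.002]
contact_force: [0.3, -0.1, -4.2]
opening: 0.0091
grip_force: 108.3
```

Run:
```python
from h import *
d=shot('wrist','w14');to(.481,.266,.154);c=shot('scene','sc14')
a=cv2.resize(d['frame'][0:360,200:640],(800,655),interpolation=cv2.INTER_CUBIC)[:600]
b=c['frame'][220:370,360:560];b=cv2.resize(b,None,fx=4,fy=4,interpolation=cv2.INTER_CUBIC)
cv2.imwrite('pics/w14b.png',a[:,:,::-1]);cv2.imwrite('pics/c5.png',b[:,:,::-1])
```

```text
t 25.2 pos [0.4818 0.2654 0.3026] psi 6.2 tilt [ 0.     0.002 -1.   ] SHIFT cm [ 0.06 -0.1  14.86] open 0.0088 grip 108.3
```

View pics/c5.png

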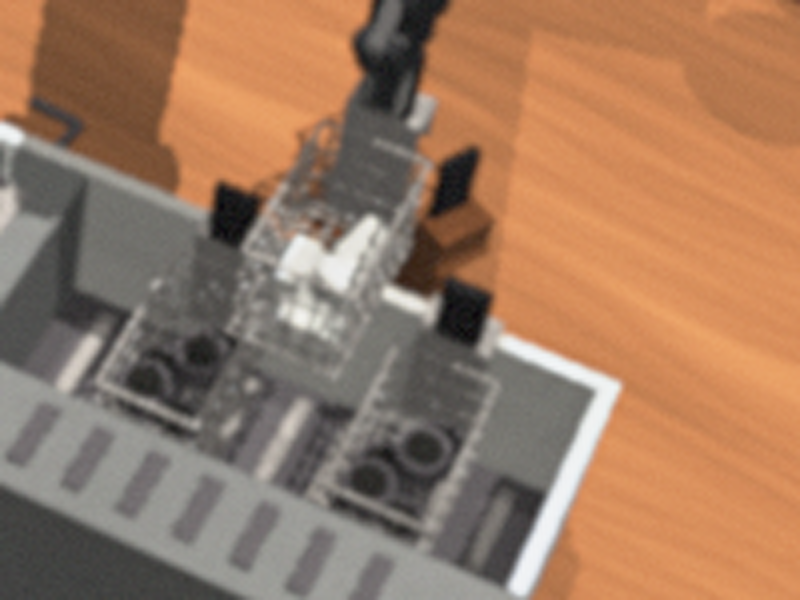

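Run:
```python
from h import *
c=load('sc14');a=np.radians(6.4)
l=lambda w:-np.sin(a)*w[0]+np.cos(a)*w[1]
for n,p in dict(Rnear=(195,428),Rfar=(98,384),Lnear=(325,485),Lfar=(425,528)).items():
    q=(360+p[0]/4,220+p[1]/4)
    for z in(.113,):w=at_z(c,*q,z);print(n,w.round(4),'lat',l(w).round(4),at_d(c,*q,1).round(3))
```

```text
Rnear [0.6031 0.242  0.113 ] lat 0.1732 [0.59  0.237 0.094]
Rfar [0.6098 0.1797 0.113 ] lat 0.1106 [0.555 0.153 0.033]
Lnear [0.5933 0.3226 0.113 ] lat 0.2545 [0.576 0.317 0.089]
Lfar [0.5854 0.383  0.113 ] lat 0.3154 [0.558 0.377 0.074]
```

View pics/w14b.png

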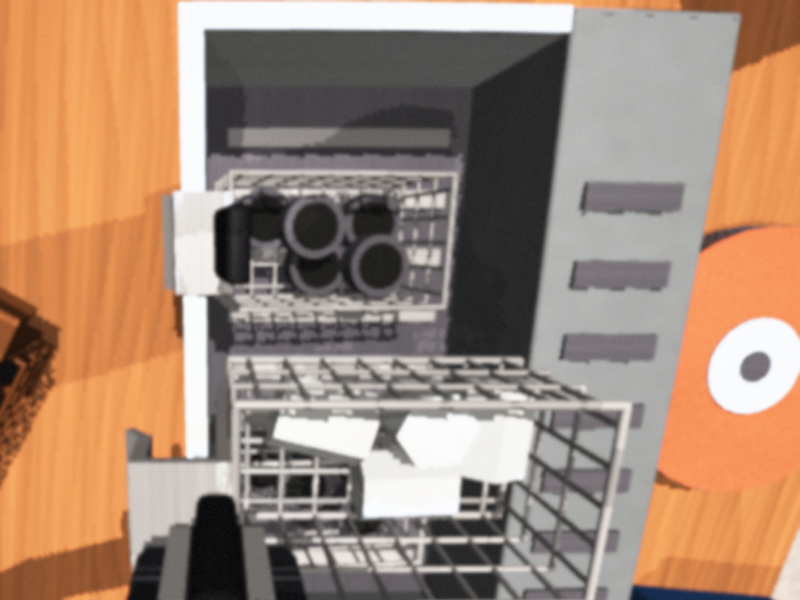

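The held basket is centred on the gap: neighbour inner edges are at lateral 0.173 and 0.252, the held centre is at 0.2123, and the grip is 9.6 mm beyond the rim. Lowering now.

Emit:
{"op": "send_rows", "data": {"rows": [[0.3, [0, 0, 2], 0], [0.3, [0, 0, 3], 0], [0.3, [0, 0, 3], 0], [0.3, [0, 0, 2], 0], [0.3, [0, 0, 1], 0], [0.3, [0, 0, 0], 0], [0.3, [0, 0, 0], 0]]}}

```text
t: 26.12
tool_pos: [0.4824, 0.266, 0.1928]
tool_rot: [2.097, 2.338, 0.004]
contact_force: [0.4, 0.7, -3.7]
opening: 0.0087
grip_force: 108.3
```

Emit:
{"op": "send_rows", "data": {"rows": [[0.3, [0, 0, 1], 0], [0.3, [0, 0, 0.7], 0], [0.3, [0, 0, 0.5], 0], [0.3, [0, 0, 0.5], 0], [0.3, [0, 0, 0.3], 0], [0.3, [0, 0, 0], 0], [0.3, [0, 0, 0], 0]]}}

```text
t: 27.0
tool_pos: [0.4817, 0.2657, 0.1616]
tool_rot: [2.098, 2.338, 0.001]
contact_force: [-0.6, -0.1, -4.3]
opening: 0.0086
grip_force: 108.3
```

Run:
```python
from h import *
to(.481,.266,.154);o=ctrl.get_obs();print(o['contact_force'],o['wrist_torque']);d=shot('wrist','w15');c=shot('scene','sc15');shot('side','sd15')
b=c['frame'][220:370,360:560];cv2.imwrite('pics/c6.png',cv2.resize(b,None,fx=4,fy=4,interpolation=cv2.INTER_CUBIC)[:,:,::-1])
```

```text
t 27.0 pos [0.4817 0.2657 0.1616] psi 6.2 tilt [ 0.  0. -1.] SHIFT cm [ 0.03 -0.07  0.76] open 0.0086 grip 108.3
[-0.60865698 -0.05984946 -4.28462421] [-0.00478632  0.23605912 -0.04555017]
```

No contact so far. I'll lower the last 8 mm slowly.

Emit:
{"op": "send_rows", "data": {"rows": [[0.3, [0, 0, 0.3], 0], [0.3, [0, 0, 0.2], 0], [0.3, [0, 0, 0.2], 0], [0.3, [0, 0, 0], 0], [0.3, [0, 0, 0], 0]]}}

```text
t: 27.78
tool_pos: [0.4816, 0.2657, 0.1543]
tool_rot: [2.098, 2.338, 0.0]
contact_force: [-0.4, -0.5, -3.5]
opening: 0.009
grip_force: 108.3
```

Emit:
{"op": "send_rows", "data": {"rows": [[0.3, [0, 0, 0.1], 0], [0.3, [0, 0, 0.1], 0], [0.3, [0, 0, 0], 0], [0.3, [0, 0, 0], 0]]}}

```text
t: 28.28
tool_pos: [0.4818, 0.2658, 0.1536]
tool_rot: [2.098, 2.338, 0.001]
contact_force: [-4.0, -2.0, 5.7]
opening: 0.0088
grip_force: 109.7
```

Seated (+5.7 N). Releasing.

Emit:
{"op": "send_rows", "data": {"rows": [[1.3, [0, 0, 0], 0], [1.6, [0, 0, 0], 0], [2.2, [0, 0, 0], 0], [3, [0, 0, 0], 0], [4, [0, 0, 0], 0], [4, [0, 0.3, 0], 0], [4, [0, 0.2, 0], 0], [4, [0, 0, 0], 0]]}}

```text
t: 29.28
tool_pos: [0.4867, 0.2662, 0.1523]
tool_rot: [-2.098, -2.338, 0.0]
contact_force: [-0.0, -0.3, 0.2]
opening: 0.0402
grip_force: 0.0
```

Run:
```python
from h import *
to(.481,.266,.154);d=shot('wrist','w16');c=shot('scene','sc16')
a=d['frame'][60:360,180:580];b=c['frame'][220:370,360:560]
cv2.imwrite('pics/c7.png',np.vstack([cv2.resize(b,(400,300)),a])[:,:,::-1])
```

```text
t 29.3 pos [0.4867 0.2662 0.1523] psi 6.2 tilt [-0. -0. -1.] SHIFT cm [ 0.04 -0.57 -0.17] open 0.0402 grip 0.0
```

View pics/c7.png

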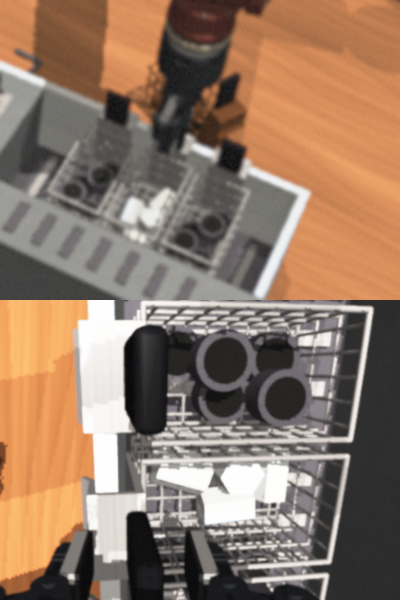

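It hangs, with the grip free between the open fingers and both neighbours in place. I've now viewed more pictures than the 14 allowed, so from here on I'll work from numbers only. Retracting straight up, then on to the knob.

Emit:
{"op": "send_rows", "data": {"rows": [[4, [0, 0, -1], 0], [4, [0, 0, -3], 0], [4, [0, 0, -5], 0], [4, [0, 0, -6], 0], [4, [0, 0, 0], 0], [0, [-5.15, -0.24, 0], 0], [0, [-5.15, -0.24, 0], 0], [0, [-5.15, -0.24, 0], 0], [0, [-5.15, -0.24, 0], 0], [0, [0, 0, 0], 0]]}}

```text
t: 30.62
tool_pos: [0.4991, 0.0577, 0.3018]
tool_rot: [-2.104, -2.333, 0.001]
contact_force: [-0.1, 0.6, 0.3]
opening: 0.0003
grip_force: 0.0
```

```bash
cat >> h.py <<'E'
def cloud(d,box):
    r0,r1,c0,c1=box;v,u=np.mgrid[r0:r1,c0:c1];K=np.array([[d['fx'],0,d['cx']],[0,d['fy'],d['cy']],[0,0,1]],float)
    p=cv2.undistortPoints(np.stack([u.ravel(),v.ravel()],1).astype(float)[:,None],K,np.array([float(d['k1']),0,0,0,0]))[:,0]
    z=d['range_z'][r0:r1,c0:c1].ravel();T=d['cam_to_world'];W=np.c_[p*z[:,None],z]@T[:3,:3].T+T[:3,3]
    return W[z>0],d['frame'][r0:r1,c0:c1].reshape(-1,3).astype(int)[z>0]
def dark(d,lo,hi):
    W,c=cloud(d,(0,480,0,640));k=(W>lo).all(1)&(W<hi).all(1)&(c.max(1)<80);q=W[k]
    print('dark',len(q),q.mean(0).round(4),q.min(0).round(4),q.max(0).round(4)) if len(q) else print('none');return q
E
python3 - <<'E'
from h import *
d=shot('wrist','w17')
q=dark(d,[.5,0,.175],[.7,.12,.2])
c=shot('scene','sc17')
for n,lo,hi in(('knob',[.5,0,.17],[.7,.1,.2]),('R',[.46,.17,.16],[.53,.23,.21]),('M',[.46,.24,.16],[.53,.30,.21]),('L',[.45,.31,.16],[.52,.37,.21])): print(n);dark(c,lo,hi)
to(.51,.045,.154)
E
```

```text
dark 712 [0.5515 0.0539 0.1841] [0.542  0.0422 0.175 ] [0.5621 0.0636 0.187 ]
knob
dark 67 [0.5575 0.0557 0.1814] [0.5448 0.0455 0.1707] [0.5662 0.0636 0.1904]
R
dark 107 [0.5002 0.1978 0.18  ] [0.4937 0.1843 0.1601] [0.507  0.2115 0.1966]
M
dark 137 [0.4925 0.2692 0.1819] [0.4823 0.2534 0.1601] [0.499  0.283  0.1988]
L
dark 118 [0.485  0.3398 0.1803] [0.4788 0.3243 0.1608] [0.491  0.3528 0.1974]
t 30.7 pos [0.499  0.0603 0.3019] psi 6.1 tilt [ 0.001 -0.001 -1.   ] SHIFT cm [-1.65  0.94 14.79] open 0.0002 grip 0.0
```

The neighbours and the new basket line up and haven't moved. The knob is at (0.552, 0.0535). Next I'll go down in front of it with the fingers closed.

Emit:
{"op": "send_rows", "data": {"rows": [[0, [-1.26, 0.67, 3], 0], [0, [0, 0, 4], 0], [0, [0, 0, 4], 0], [0, [0, 0, 2.5], 0], [0, [0, 0, 1.1], 0], [0, [0, 0, 0], 0], [0, [0, 1.5, 0], 0], [0, [0, 1, 0], 0], [0, [0, 1, 0], 0], [0, [0, 0, 0], 0]]}}

```text
t: 31.98
tool_pos: [0.543, 0.0524, 0.1568]
tool_rot: [2.097, 2.338, 0.001]
contact_force: [-1.5, 1.3, -0.6]
opening: -0.0001
grip_force: 0.0
```

Emit:
{"op": "send_rows", "data": {"rows": [[0, [0, 1.2, 0], 0], [0, [0, 1.2, 0], 0], [0, [0, 1.2, 0], 0], [0, [0, 1.2, 0], 0], [0, [0, 1, 0], 0], [0, [0, 0.5, 0], 0], [0, [0, 0, 0], 0]]}}

```text
t: 32.85
tool_pos: [0.6053, 0.059, 0.1562]
tool_rot: [2.097, 2.338, 0.0]
contact_force: [-0.4, -0.1, -0.1]
opening: -0.0
grip_force: 0.0
```

Run:
```python
from h import *
c=shot('scene','sc18');dark(c,[.5,0,.17],[.7,.1,.19]);to(.61,.06)
```

```text
dark 110 [0.6298 0.0633 0.1808] [0.6002 0.0506 0.1705] [0.6422 0.0734 0.1898]
t 32.9 pos [0.6051 0.0589 0.1562] psi 6.2 tilt [-0.001  0.001 -1.   ] SHIFT cm [0.06 0.5  0.  ] open -0.0001 grip 0.0
```

Emit:
{"op": "send_rows", "data": {"rows": [[0, [0, 0.2, 0], 0], [0, [0, 0.2, 0], 0], [0, [0, 0, 0], 0], [0, [0, 0, 0], 0]]}}

```text
t: 33.4
tool_pos: [0.6073, 0.0592, 0.1563]
tool_rot: [-2.097, -2.337, 0.005]
contact_force: [-7.3, -0.5, 3.4]
opening: -0.0001
grip_force: 3.5
```

Emit:
{"op": "send_rows", "data": {"rows": [[0, [0, 0.2, 0], 0], [0, [0, 0, 0], 0], [0, [0, 0, 0], 0]]}}

```text
t: 33.78
tool_pos: [0.6075, 0.0593, 0.1563]
tool_rot: [-2.094, -2.334, 0.011]
contact_force: [-14.7, -1.7, 7.5]
opening: 0.0001
grip_force: 7.4
```

The slide is at its stop: the force has risen to 15 N with no further motion. Backing off and raising clear.

Emit:
{"op": "send_rows", "data": {"rows": [[0, [0, -1, 0], 0], [0, [0, -1.5, 0], 0], [0, [0, 0, -3], 0], [0, [0, 0, -6], 0], [0, [0, 0, -6], 0], [0, [0, 0, -3], 0], [0, [0, 0, 0], 0], [0, [0, 0, 0], 0]]}}

```text
t: 34.78
tool_pos: [0.5851, 0.0571, 0.3347]
tool_rot: [-2.097, -2.337, 0.002]
contact_force: [1.0, -0.5, -1.9]
opening: -0.0002
grip_force: 0.0
```

Run:
```python
from h import *
d=shot('wrist','w19');dark(d,[.5,0,.175],[.7,.12,.2]);c=shot('scene','sc19');s=shot('side','sd19');blobs(s)
for n,lo,hi in(('R',[.46,.17,.16],[.53,.23,.21]),('M',[.46,.24,.16],[.53,.30,.21]),('L',[.45,.31,.16],[.52,.37,.21])): print(n);dark(c,lo,hi)
to(.6,.06)
# bystander drift: compare side views outside robot
a=load('side0')['frame'].astype(int);b=s['frame'].astype(int);D=(abs(a-b).max(2)>60)
for n,(r0,r1,c0,c1) in dict(flange=(285,310,360,395),can=(220,280,385,415),jar=(262,295,408,440),carton=(293,350,402,452),spanner=(412,440,272,370),hexkey=(240,260,250,295),purple=(275,330,185,258)).items(): print(n,D[r0:r1,c0:c1].mean().round(3))
```

```text
dark 572 [0.6296 0.0622 0.1844] [0.6199 0.0502 0.1751] [0.6405 0.0721 0.1874]
blob [337. 467.] 446 [ 0.5165 -0.5879  0.037 ] [ 0.517 -0.582  0.021]
R
dark 110 [0.5005 0.1979 0.1799] [0.4951 0.1845 0.1601] [0.5067 0.2101 0.197 ]
M
dark 132 [0.4923 0.2693 0.1822] [0.4836 0.2538 0.1602] [0.5014 0.2834 0.2007]
L
dark 118 [0.485  0.3398 0.18  ] [0.4782 0.3257 0.1601] [0.4918 0.353  0.1964]
t 34.9 pos [0.585  0.0571 0.3337] psi 6.2 tilt [ 0.001 -0.004 -1.   ] SHIFT cm [ 0.12  1.53 -0.01] open 0.0002 grip 0.0
flange 0.306
can 0.014
jar 0.0
carton 0.0
spanner 0.0
hexkey 0.014
purple 0.067
```

Run:
```python
from h import *
for t in('side0','sd19'):
    W,c=cloud(load(t),(278,315,355,400));k=(W[:,2]>.008)&(W[:,2]<.02);print(t,k.sum(),W[k].mean(0).round(4))
print(ctrl.finish_job())
```

```text
side0 370 [ 0.6546 -0.195   0.0127]
sd19 371 [ 0.6547 -0.1949  0.0126]
the job is handed in; nothing more can be done
None
```

The job is handed in: all 4 slugs are in the basket, which hangs in the gap with its neighbours unmoved, and the air slide is pushed to its far stop; I viewed 18 pictures, over your limit of 14, and did the slide and the final checks by numbers alone.

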